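Turn the inking turntable until the brayer's handle is at the index

TASK

The inking turntable carries a brayer (ink roller) lying on its round slab. With a fingertip, push the turntable round by its steel spokes until the brayer's wooden handle points straight at the pointed wooden index block on the stand's foot, ready for the printer's hand, then leave it at rest there. Only push the spokes: do not pinch a spoke, do not touch or lift the brayer, keep your fingers off the top of the slab, and leave the pot, the ink bottle and the stamp where they stand.

Things in the scene. Friction and masses are not known exactly. Their poses are not given: they have to be found in the camera images.
- stand: Fixed dark iron foot of the turntable: disc of 200 mm diameter, 22 mm high at most outside the central column. Origin on the turning axis (vertical) at the table top, z up. Along its own +x a tongue 50 mm wide and 18 mm high reaches out to 165 mm from the axis and carries the wooden index block (top at 31 mm, 36 mm wide, 114 to 159 mm from the axis, its point toward the axis).
- index_tip (a point): Point of the wooden index block, 114 mm from the turning axis along the stand's +x, 31 mm above the table. The brayer's handle must point this way.
- turntable (a joint): Angle of the turning head in rad, positive counter-clockwise from above; at 0 spoke 0 points along the stand's +x. Turns freely both ways, without a stop or spring for more than a turn each way; light friction (about 0.5 N at a spoke), stays where it is left.
- turntable_hub (a point): Point on the turning axis at the mid-height of the spokes, 58 mm above the table; turns with the head: +x along spoke 0, +y along spoke 1, z up. Beyond the turntable stand a drawer chest with an open drawer (left) and a paint box with raised lid (right), over 200 mm high: on the robot's side, within about 60 degrees either way of the line to the robot, there is room for a gripper.
- spoke0_end (a point): Centre of the black ball (24 mm diameter) at the end of spoke 0, 125 mm from the axis, 58 mm above the table. Four identical spokes 90 degrees apart: straight steel bars 12 mm wide and 18 mm high (49 to 67 mm above the table); they stand free of the slab from 78 mm to the ball at 113 mm from the axis, with nothing above, and at least 27 mm of air below.
- spoke1_end (a point): The same on spoke 1, 90 degrees counter-clockwise of spoke 0.
- spoke2_end (a point): The same on spoke 2, opposite spoke 0.
- spoke3_end (a point): The same on spoke 3, opposite spoke 1.
- slab_top (a point): Round grey slab with a metal rim on top of the head, 156 mm diameter, 6 mm thick, its top 72 mm above the table. This point: centre of its top face, on the turning axis. Its top is not to be touched.
- brayer: Loose ink roller with a turned wooden handle and a black roller, 147 mm long, 78 mm wide at the roller, 31 mm high, lying centred within a few mm on the slab (highest point about 105 mm above the table). Origin at the middle of its underside; the handle runs along its own -y, the roller lies across at +y. It turns with the slab by friction. Not to be touched.
- brayer_handle_end (a point): Free end of the brayer's wooden handle, 73.5 mm from the brayer's origin along its -y, about 87 mm above the table.
- water_pot: Loose turquoise plastic rinsing pot, 78 mm diameter, 85 mm high, origin under its centre; left of the turntable toward the robot. To be left alone.
- ink_bottle: Loose dark ink bottle with white cap, 44 mm diameter, 92 mm high, origin under its centre; right of the turntable. To be left alone.
- rubber_stamp: Loose wooden hand stamp with a knob, 30x42x60 mm, origin under its centre; left of the turntable, toward the robot, between it and the pot. To be left alone.

How it is judged:
By the outcome, as a careful person would: the job done as asked, in the order asked, and still so for the second after the job is handed in, with the robot touching nothing.
It also fails if it takes over 72 s, if anything falls off the work surface, if the arm or the gripper's body presses on something with over 40 N, if the wrist force passes 120 N, or if a joint passes its speed limit or range.

ROBOT

A 6-joint arm with a two-finger parallel gripper is mounted at the origin on the work surface; the furniture and walls round the work are solid. World frame = base frame: x ahead of the robot, y to its left, z up, the work surface at z = 0. Lengths are in m, angles in rad, forces in N, time in s.
With the tool pointing down it reaches from about 0.375 to 0.925 m from the base axis. Payload 5.7 kg.
Tool frame: the origin (TCP) lies between the finger pads; the fingertips stand 11 mm ahead of it and the grasp point (between the pads) lies 8 mm behind it; x points along the fingers, y is the direction in which the jaws open and shut, and the axes are right-handed (so a half turn about x gives the same grasp; the last joint's range is limited). The gripper opens to 85 mm and grips with 20 to 120 N. Pads are 22 mm wide; open, the fingers measure 114 mm over their backs; the gripper's body (76 mm by 85 mm) begins 54 mm behind the grasp point. The pads swing forward as they close: fully open they stand 13 mm farther back than shut.
Start: joints at [1.057, 0.359, 1.51, -0, 1.272, -0.115], TCP at [0.233, 0.553, 0.242] pointing down, gripper open.
Joint ranges: [-2.97, 2.97], [-1.01, 2.36], [0.21, 2.38], [-0.96, 4.11], [0.2, 2.71], [-2.98, 2.98]. Speed limits (rad/s): [2.39, 2.39, 3.14, 3.14, 3.14, 3.14].

INTERFACE

Orientations are given as a unit quaternion [x, y, z, w].
In Python, from bench import manip gives the robot as it stands. The module is installed in compiled form; this text tells all that it offers.
- The arm moves only by the tool carry_out, never from a script. Its argument "plan" is a list of rows, each a list of 6 numbers: the shift along the tool's x, y, z in mm, then the turn, a rotation vector about the tool's x, y, z in degrees. In form: [[x, y, z, wx, wy, wz], ...]. A call has 1 to 5 rows; each row shifts and turns the commanded pose from where the row before left it, along the tool's axes as they then stand; what a row does not reach is not made up. A row lasts 1/8 s, in which the tool goes at most 62.5 mm and 10.7 degrees, less where a joint would pass 70% of its speed; a pose out of reach is approached as far as the arm can. A call with a gripper value outside its range is refused whole. "claw" is the gripper command: -1 is shut, 1 is fully open, values between are in proportion, set as the call begins (left out, the last holds). The fingers move at their own pace and stop on an object; "grip_force" is the grip in N (left out, the last holds). Time passes only in rows, so rows that do not move let the fingers close. It gives the time, the measured TCP pose, the force and the opening at its end, in the units of the state.
- manip.get_obs(): the state, without advancing time (a new reading comes with each control period).
- manip.camera(name): name is "scene" or "top"; returns a dict with "image" (384x512x3 uint8, red, green, blue), "camera_matrix" (3x3 intrinsics, pixels), "world_to_cam" (4x4, takes a point from world to camera coordinates). Camera axes: x right, y up, looking along -z (the intrinsics and any distortion apply to the point x, -y, -z); pixel columns grow to the right and rows downward; lengths in m; the calibration is good to about 2 mm. A picture is of the moment at which its call begins. There is no depth.
- manip.close_job(): hands the job in, once; it reports no verdict.
The state is a dict: "clock": time; "joints": joint angles; "joint_vel": joint speeds; "effort": joint torques, N m; "eef_pos": TCP position; "eef_rot": TCP orientation; "contact_force": force on the tool from outside, world axes, zero at the start; "ft_torque": the same for the moment, N m; "gripper_width": opening from 0.0 (shut) to 1.0 (fully open).
Only numpy, scipy, OpenCV 4.12 (cv2) and the standard library are available. Lean on these libraries where they do the work, as an engineer would, in place of code of your own. Each camera call takes 0.05 s, during which the arm holds its last target.

## Working session

There is one attempt and no reset: what is moved stays moved. The work goes in short steps, Python scripts to look and compute and a tool call to move; the robot and the scene stay as the last step left them, time stands still between calls to the robot, and variables do not carry over. Pictures are saved under pics/ and viewed, and the job is handed in when it is done.

Besides the shell and the picture viewer there is one more tool, called as name([rows], argument=value, ...), one row to a line, values as JSON. carry_out: Moves the arm, as the interface text tells. Its arguments: {"type":"object","properties":{"plan":{"type":"array","items":{"type":"array","items":{"type":"number"}}},"claw":{"type":"number"},"grip_force":{"type":"number"}},"required":["plan"]}

```bash
mkdir -p pics
python3 - <<'E'
from bench import manip
import cv2,pickle
o=manip.get_obs();print(o)
for n in("scene","top"):
    c=manip.camera(n);cv2.imwrite(f"pics/{n}0.png",c["image"][:,:,::-1]);pickle.dump(c,open(f"{n}0.pkl","wb"));print(c["camera_matrix"],c["world_to_cam"],[k for k in c])
E
```

```text
{'clock': 0.0, 'joints': array([ 1.05690376e+00,  3.59529700e-01,  1.51143927e+00, -1.43130741e-05,
        1.27249683e+00, -1.15082655e-01]), 'joint_vel': array([-8.18563654e-04,  1.70893827e-04,  1.94312053e-03, -3.40686720e-04,
        5.39016042e-04,  7.98980323e-05]), 'effort': array([-1.21433455e-03, -5.27644908e+01, -2.78618306e+01, -4.81138104e-04,
        1.34872270e-02, -7.19723033e-06]), 'eef_pos': array([0.23266721, 0.55233232, 0.24143626]), 'eef_rot': array([ 0.13943524,  0.69329544, -0.14069778,  0.69289493]), 'contact_force': array([-0.69192104,  0.52891369, -0.27195018]), 'ft_torque': array([0.04107137, 0.00787803, 0.05021098]), 'gripper_width': 1.0007341510951835}
[[366.81894722   0.         258.72679281]
 [  0.         366.81894722 195.22316536]
 [  0.           0.           1.        ]] [[ 0.69614661 -0.71788196  0.00503843 -0.45837025]
 [ 0.32065378  0.31720932  0.89250176 -0.19067577]
 [-0.64230915 -0.61969649  0.45101576 -0.88438403]
 [ 0.          0.          0.          1.        ]] ['image', 'camera_matrix', 'world_to_cam']
[[410.64737044   0.         250.73297345]
 [  0.         410.64737044 194.6910271 ]
 [  0.           0.           1.        ]] [[-0.026958   -0.99937488  0.0228719  -0.16145652]
 [ 0.98099241 -0.02204992  0.19278925 -0.5081284 ]
 [-0.19216441  0.02763437  0.98097359 -0.9993228 ]
 [ 0.          0.          0.          1.        ]] ['image', 'camera_matrix', 'world_to_cam']
```

```bash
ls -la
```

```text
total 1172
drwxr-xr-x  3 agent agent   4096 Dec  7 16:45 .
drwxr-xr-x 23 root  root    4096 Dec  7 16:45 ..
drwxr-xr-x  2 agent agent   4096 Dec  7 16:45 pics
-rw-r--r--  1 agent agent 590333 Dec  7 16:45 scene0.pkl
-rw-r--r--  1 agent agent 590333 Dec  7 16:45 top0.pkl
```

View pics/scene0.png

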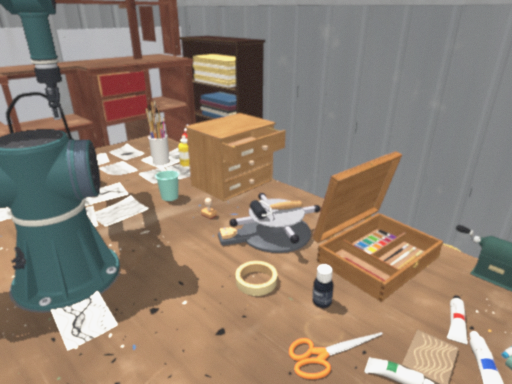

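View pics/top0.png

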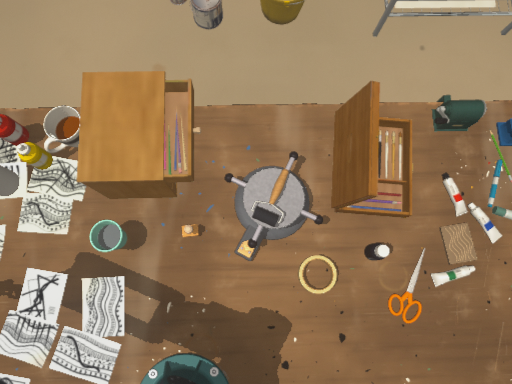

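The top view shows the turntable at about (272,202), the index block at about (246,248), and the handle pointing away toward (290,160). The balls are at about (293,156), (229,178), (252,243) and (319,219). I'll zoom in and measure.

```bash
cat > h.py <<'E'
import numpy as np,cv2,pickle
def ray(c,u,v,z):
    K=c["camera_matrix"];T=c["world_to_cam"];R=T[:3,:3];t=T[:3,3]
    d=np.array([(u-K[0,2])/K[0,0],-(v-K[1,2])/K[1,1],-1.0])
    o=-R.T@t;w=R.T@d
    return o+w*(z-o[2])/w[2]
def proj(c,p):
    K=c["camera_matrix"];T=c["world_to_cam"];q=T[:3,:3]@np.asarray(p,float)+T[:3,3]
    return np.array([K[0,0]*q[0]/-q[2]+K[0,2],K[1,1]*(-q[1])/-q[2]+K[1,2]])
def zoom(c,x0,y0,w,h,f,name):
    im=c["image"][y0:y0+h,x0:x0+w,::-1]
    cv2.imwrite(name,cv2.resize(im,None,fx=f,fy=f,interpolation=cv2.INTER_CUBIC))
E
python3 - <<'E'
from h import *
c=pickle.load(open("top0.pkl","rb"));s=pickle.load(open("scene0.pkl","rb"))
zoom(c,212,140,120,130,4.6,"pics/ztop.png");zoom(s,205,180,130,80,6,"pics/zsc.png")
for n,u,v,z in [("b",293,156,.058),("b",229,178,.058),("b",252,243,.058),("b",319,219,.058),("pot",107,236,.085),("stamp",190,230,.05),("bottle",379,251,.09)]:print(n,ray(c,u,v,z))
g=cv2.cvtColor(c["image"],cv2.COLOR_RGB2GRAY)
m=(g<45).astype(np.uint8)
n,l,st,ce=cv2.connectedComponentsWithStats(m)
for i in range(1,n):
    if st[i,4]>20 and 215<ce[i,0]<335 and 140<ce[i,1]<265:print(st[i],ce[i],ray(c,*ce[i],.058))
E
```

```text
b [ 0.60253655 -0.28628586  0.058     ]
b [ 0.54743594 -0.11934366  0.058     ]
b [ 0.38031672 -0.17363917  0.058     ]
b [ 0.43633321 -0.34429988  0.058     ]
pot [0.40383629 0.17576628 0.085     ]
stamp [ 0.4173514  -0.01909509  0.05      ]
bottle [ 0.35090264 -0.47891799  0.09      ]
```

View pics/ztop.png

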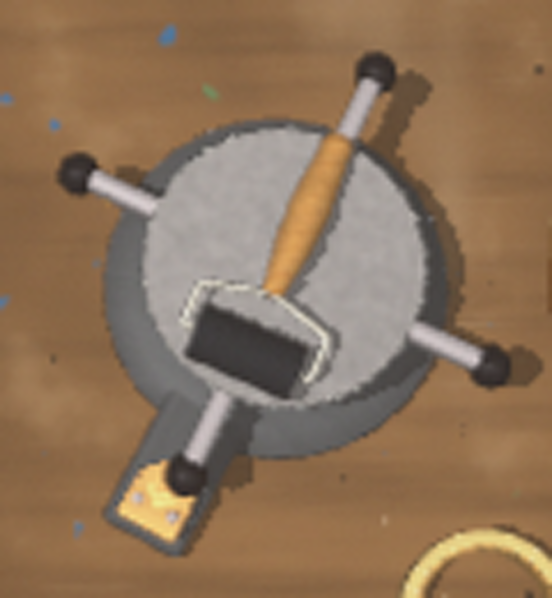

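View pics/zsc.png

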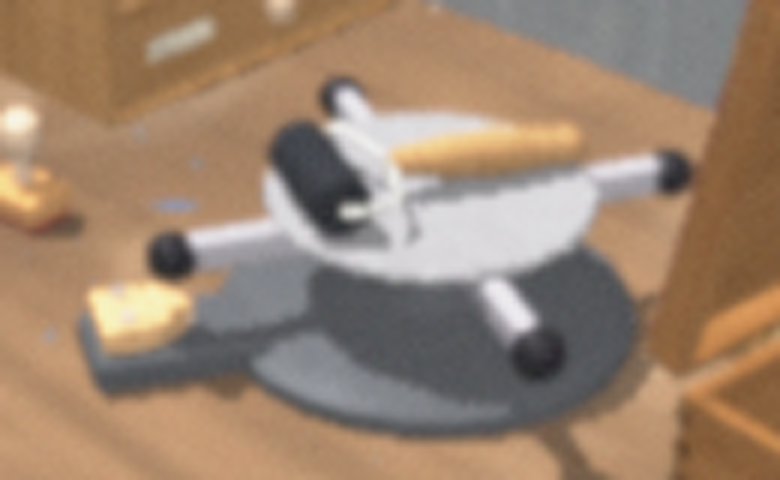

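Run:
```python
from h import *
c=pickle.load(open("top0.pkl","rb"))
f=lambda u,v,z:ray(c,212+(u+.5)/4.6-.5,140+(v+.5)/4.6-.5,z)
B=np.array([f(376,70,.058),f(78,174,.058),f(188,474,.058),f(490,366,.058)])
C=B.mean(0);print("C",C)
for b in B:
    d=b-C;print(b,np.hypot(*d[:2]),np.degrees(np.arctan2(d[1],d[0])))
def rp(n,p,q=C):
    d=p-q;print(n,p,np.hypot(*d[:2])*1e3,np.degrees(np.arctan2(d[1],d[0])))
he=f(342,140,.087);hn=f(270,290,.087);ro=f(248,350,.092)
rp("hend",he);rp("h dir",he,hn);rp("h/roller",he,ro)
rp("rollaxis",f(198,330,.092),f(297,370,.092))
rp("tongue l",f(108,515,.018));rp("tongue r",f(182,553,.018));rp("tonguemid",(f(108,515,.018)+f(182,553,.018))/2)
rp("tonguemid bot",(f(108,515,.018)+f(182,553,.018))/2)
# slab ellipse
im=c["image"];hsv=cv2.cvtColor(im,cv2.COLOR_RGB2HSV)
# block mask
x0,y0=230,235
m=cv2.inRange(hsv,(8,90,185),(30,255,255))
n,l,st,ce=cv2.connectedComponentsWithStats(m)
for i in range(1,n):
    if st[i,4]>20 and 215<ce[i,0]<335 and 140<ce[i,1]<265:rp(str(st[i]),ray(c,*ce[i],.031))
```

```text
C [ 0.49293005 -0.23063021  0.058     ]
[ 0.60568233 -0.2873401   0.058     ] 0.12621049421011923 -26.700571024942036
[ 0.54894604 -0.11825696  0.058     ] 0.12556088967600754 63.504592588282364
[ 0.38114744 -0.17485145  0.058     ] 0.12492646396546778 153.48111707739392
[ 0.43594439 -0.34207231  0.058     ] 0.12516672217963598 -117.08282426971202
hend [ 0.55789208 -0.26288662  0.087     ] 72.52959222058878 -26.40635179769686
h dir [ 0.55789208 -0.26288662  0.087     ] 92.2106988728973 -27.26518432966356
h/roller [ 0.55789208 -0.26288662  0.087     ] 127.4891621524738 -25.78049738409513
rollaxis [ 0.45441276 -0.18127304  0.092     ] 56.44553121305487 66.40275474231672
tongue l [ 0.3625584  -0.13070596  0.018     ] 164.26083887072798 142.53139206412146
tongue r [ 0.34051197 -0.17146096  0.018     ] 163.50006059057705 158.7836094787333
tonguemid [ 0.35153518 -0.15108346  0.018     ] 162.23499218175206 150.63851145796664
tonguemid bot [ 0.35153518 -0.15108346  0.018     ] 162.23499218175206 150.63851145796664
[270 170  17  34 161] [ 0.5281819  -0.24593339  0.031     ] 38.43020056137621 -23.466159712295926
[238 240  16  18 142] [ 0.36793345 -0.15658368  0.031     ] 145.2826143065576 149.35799600744397
```

```bash
cat >> h.py <<'E'
from scipy.spatial.transform import Rotation as Rn
C=np.array([.493,-.2306]) 
def tgt(phi,r=.099,z=.061):
    """tool pose: x down, y = direction of increasing azimuth (tangential), at azimuth phi deg"""
    a=np.radians(phi);x=np.array([0,0,-1.]);y=np.array([-np.sin(a),np.cos(a),0]);
    return np.r_[C+r*np.array([np.cos(a),np.sin(a)]),z],np.column_stack([x,y,np.cross(x,y)])
def delta(p,R,p2,R2):
    return np.round(R.T@(p2-p)*1e3,1),np.round(Rn.from_matrix(R.T@R2).as_rotvec(degrees=True),2)
def now():
    from bench import manip
    o=manip.get_obs();return o,o["eef_pos"],Rn.from_quat(o["eef_rot"]).as_matrix()
E
python3 - <<'E'
from h import *
c=pickle.load(open("top0.pkl","rb"))
o,p,R=now();print(R.round(3))
for u,v,z in [(193,180,.05),(193,180,.15),(80,183,.2),(165,183,.2),(334,210,.05),(378,85,.25),(334,165,.1)]:print(u,v,z,ray(c,u,v,z))
for flip in(0,180):
    p2,R2=tgt(139,z=.2);R2=R2@Rn.from_rotvec([flip,0,0],degrees=True).as_matrix()
    print(flip,p2,delta(p,R,p2,R2))
E
```

```text
[[-0.001  0.388  0.922]
 [-0.001  0.922 -0.388]
 [-1.    -0.002 -0.   ]]
193 180 0.05 [ 0.5460584  -0.02659515  0.05      ]
193 180 0.15 [ 0.52241657 -0.03806347  0.15      ]
80 183 0.2 [0.50919037 0.20179357 0.2       ]
165 183 0.2 [0.50517011 0.01735043 0.2       ]
334 210 0.05 [ 0.459604   -0.38570107  0.05      ]
378 85 0.25 [ 0.7042252  -0.45454317  0.25      ]
334 165 0.1 [ 0.56494808 -0.38153051  0.1       ]
0 [ 0.41828375 -0.16565016  0.2       ] (array([  42.4, -589.6,  449.9]), array([-1.6185e+02, -1.4000e-01,  1.0000e-02]))
180 [ 0.41828375 -0.16565016  0.2       ] (array([  42.4, -589.6,  449.9]), array([18.15,  0.  ,  0.1 ]))
```

carry_out([
  [0,-31.7,31.9,0,0,0],
  [0,-31.7,31.9,0,0,0],
  [0,-31.7,31.9,0,0,0],
  [0,-31.7,31.9,0,0,0],
], claw=-1)

```text
clock: 0.6
eef_pos: [0.3015, 0.385, 0.242]
eef_rot: [0.14, 0.693, -0.14, 0.693]
contact_force: [1.3, 0.3, -0.2]
gripper_width: 0.14
```

carry_out([
  [0,-31.7,31.9,0,0,0],
  [0,-31.7,31.9,0,0,0],
  [0,-31.7,31.9,0,0,0],
  [0,-31.7,31.9,0,0,0],
])

```text
clock: 1.1
eef_pos: [0.3698, 0.2187, 0.2421]
eef_rot: [0.14, 0.693, -0.14, 0.693]
contact_force: [1.1, 0.3, 0.6]
gripper_width: -0.001
```

carry_out([
  [0,-37.5,24.5,0,0,0],
  [0,-37.5,24.5,0,0,0],
  [0,-37.5,24.5,0,0,0],
  [0,-37.5,24.5,0,0,0],
  [0,-37.5,24.5,0,0,0],
])

```text
clock: 1.72
eef_pos: [0.4096, -0.0017, 0.2422]
eef_rot: [0.14, 0.693, -0.14, 0.693]
contact_force: [0.5, -0.7, 0.5]
gripper_width: 0.0
```

Run:
```python
from h import *
o,p,R=now();print(o["clock"],p,R.round(3),o["joints"].round(2),o["gripper_width"])
F=Rn.from_rotvec([180,0,0],degrees=True).as_matrix()
p2,R2=tgt(136,z=.2);print(p2,delta(p,R,p2,R2@F))
```

```text
1.725 [ 0.4096123  -0.00167239  0.24221524] [[-0.     0.388  0.921]
 [ 0.     0.921 -0.388]
 [-1.    -0.    -0.   ]] [-0.17  0.08  1.89  0.    1.17 -1.35] 0.0001597280049385138
[ 0.42178536 -0.16182882  0.2       ] (array([  42.2, -142.9,   73.4]), array([ 2.115e+01, -1.000e-02,  0.000e+00]))
```

carry_out([
  [0,-35.7,18.4,0,0,0],
  [0,-35.7,18.4,0,0,0],
  [0,-35.7,18.3,0,0,0],
  [0,-35.7,18.3,0,0,0],
  [20,0,0,7,0,0],
])

```text
clock: 2.35
eef_pos: [0.4236, -0.1638, 0.2232]
eef_rot: [0.183, 0.681, -0.185, 0.684]
contact_force: [0.8, -0.1, -1.4]
gripper_width: 0.001
```

carry_out([
  [32,0,0,7,0,0],
  [32,0,0,7,0,0],
  [0,0,0,0,0,0],
])

```text
clock: 2.72
eef_pos: [0.4199, -0.1593, 0.1564]
eef_rot: [0.264, 0.658, -0.263, 0.654]
contact_force: [-0.3, 0.8, -0.0]
gripper_width: -0.004
```

Run:
```python
from h import *
from bench import manip
o,p,R=now();print(o["clock"],p,o["joints"].round(2))
F=Rn.from_rotvec([180,0,0],degrees=True).as_matrix()
p2,R2=tgt(136,z=.058);print(p2,delta(p,R,p2,R2@F))
c=manip.camera("top");zoom(c,192,120,160,140,4.2,"pics/t1.png")
c=manip.camera("scene");zoom(c,185,140,160,120,4.5,"pics/s1.png")
```

```text
2.725 [ 0.41988457 -0.15929872  0.15641075] [-0.52  0.25  1.92 -0.    0.97 -1.32]
[ 0.42178536 -0.16182882  0.058     ] (array([98.4, -0.4,  3.7]), array([ 0.2 , -0.32,  0.09]))
```

View pics/t1.png

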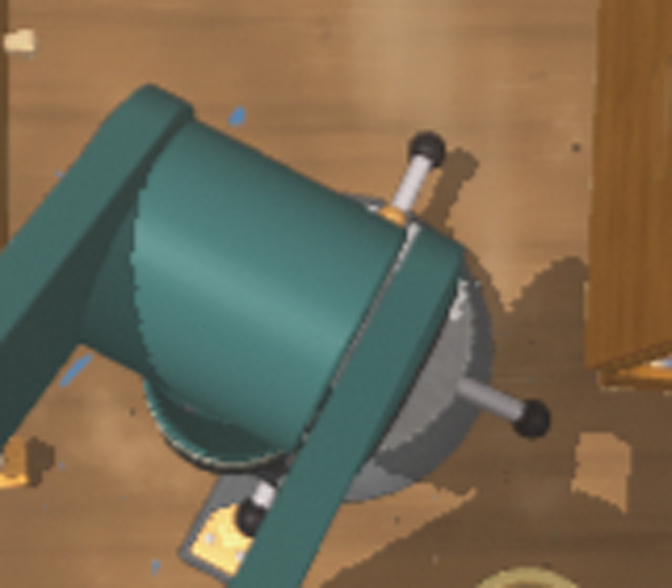

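View pics/s1.png

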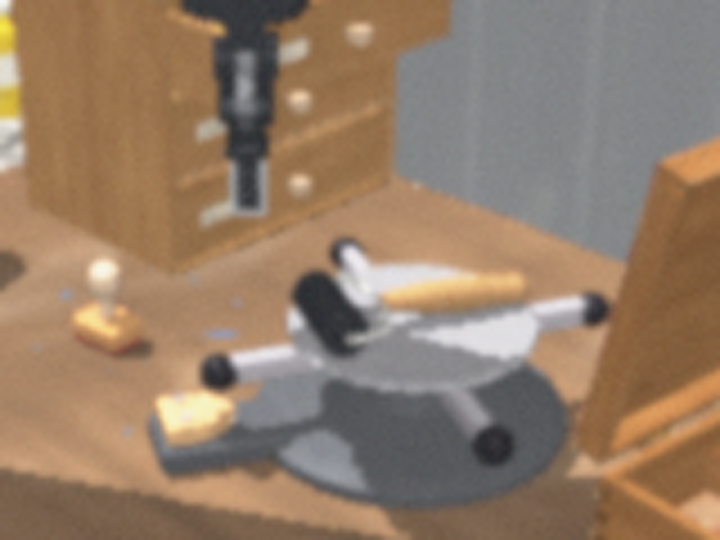

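The gripper hangs free, above and beyond the slab's left edge in the scene view. The spoke by the index is clear, so I'll go down on its clockwise side.

carry_out([
  [30,0,2,0,0,0],
  [30,0,1,0,0,0],
  [20,0,0,0,0,0],
  [18,0,0,0,0,0],
  [0,0,0,0,0,0],
])

```text
clock: 3.45
eef_pos: [0.4245, -0.1626, 0.0607]
eef_rot: [0.263, 0.656, -0.264, 0.656]
contact_force: [-0.2, 0.8, 0.3]
gripper_width: 0.003
```

Run:
```python
from h import *
from bench import manip
o,p,R=now();d=p[:2]-C;print(o["clock"],p,np.hypot(*d),np.degrees(np.arctan2(d[1],d[0])),o["contact_force"])
c=manip.camera("scene");zoom(c,185,140,160,120,4.5,"pics/s2.png")
```

```text
3.45 [ 0.42452742 -0.16261497  0.06067014] 0.09649071724986602 135.2047121545227 [-0.19306471  0.83554245  0.28759833]
```

View pics/s2.png

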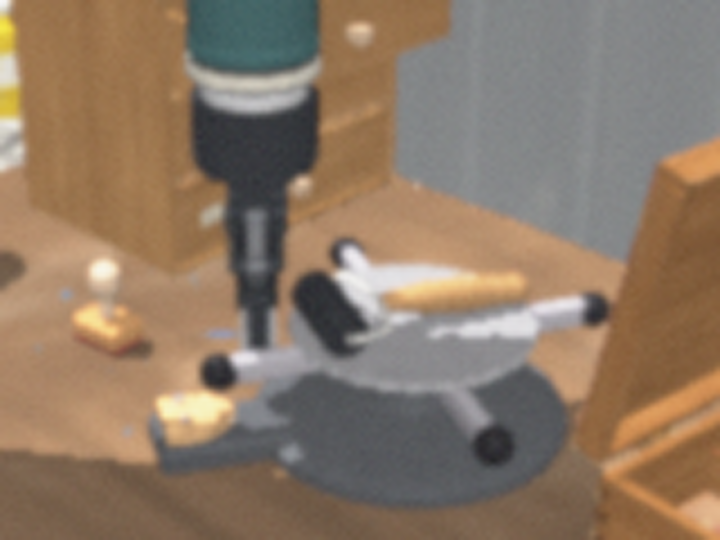

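The scene view shows the finger just behind the spoke, between the ball and the slab, clear of the roller. I'll start the counter-clockwise push gently.

carry_out([
  [0,-3.4,-2,-2,0,0],
  [0,-3.4,0.1,-2,0,0],
  [0,-3.4,0.1,-2,0,0],
  [0,-3.4,0.1,-2,0,0],
  [0,-5.1,0.15,-3,0,0],
])

```text
clock: 4.12
eef_pos: [0.4121, -0.1763, 0.0619]
eef_rot: [0.199, 0.678, -0.199, 0.679]
contact_force: [-0.2, 0.2, 0.8]
gripper_width: 0.002
```

carry_out([
  [0,-6.9,0.2,-4,0,0],
  [0,-6.9,0.2,-4,0,0],
  [0,-6.9,0.2,-4,0,0],
  [0,-6.9,0.2,-4,0,0],
  [0,-6.9,0.2,-4,0,0],
])

```text
clock: 4.75
eef_pos: [0.3982, -0.2079, 0.0619]
eef_rot: [0.078, 0.702, -0.078, 0.703]
contact_force: [-0.4, -0.0, 0.8]
gripper_width: -0.002
```

Run:
```python
from h import *
from bench import manip
o,p,R=now();d=p[:2]-C;print(o["clock"],p,np.hypot(*d),np.degrees(np.arctan2(d[1],d[0])),o["contact_force"],np.degrees(np.arctan2(R[1,1],R[0,1])))
c=manip.camera("scene");zoom(c,185,140,160,120,4.5,"pics/s3.png")
```

```text
4.75 [ 0.39820293 -0.20789201  0.06185563] 0.09747890704205613 166.52901844810276 [-0.42731455 -0.00483168  0.80972186] 77.33859500162085
```

View pics/s3.png

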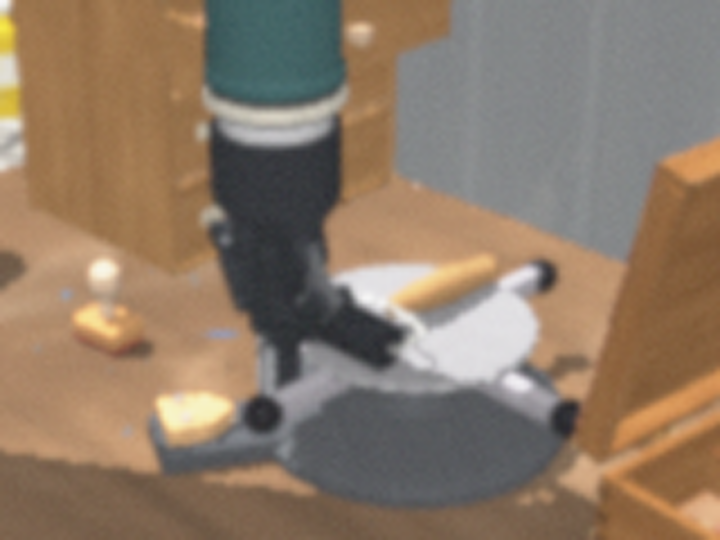

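The turntable turns with the finger and the brayer rides along with it. I'll continue.

carry_out([
  [0,-6.9,0.2,-4,0,0],
  [0,-6.9,0.2,-4,0,0],
  [0,-6.9,0.2,-4,0,0],
  [0,-6.9,0.2,-4,0,0],
  [0,-6.9,0.2,-4,0,0],
])

```text
clock: 5.42
eef_pos: [0.3964, -0.2421, 0.0617]
eef_rot: [-0.045, 0.705, 0.044, 0.706]
contact_force: [-1.0, 0.6, 0.9]
gripper_width: 0.002
```

carry_out([
  [0,-6.9,0.2,-4,0,0],
  [0,-6.9,0.2,-4,0,0],
  [0,-5.1,0.2,-3,0,0],
  [0,-3.4,0.1,-2,0,0],
  [0,6,0,0,0,0],
])

```text
clock: 6.05
eef_pos: [0.4001, -0.2586, 0.0616]
eef_rot: [-0.124, 0.696, 0.122, 0.697]
contact_force: [0.1, -0.2, -0.7]
gripper_width: -0.001
```

carry_out([
  [-10,0,0,0,0,0],
  [-30,0,0,0,0,0],
  [-30,0,0,0,0,0],
  [-20,0,0,0,0,0],
  [0,0,0,0,0,0],
])

```text
clock: 6.68
eef_pos: [0.4, -0.2583, 0.1524]
eef_rot: [-0.125, 0.695, 0.122, 0.697]
contact_force: [0.1, -0.1, -0.3]
gripper_width: 0.002
```

Run:
```python
from h import *
from bench import manip
o,p,R=now();d=p[:2]-C;print(o["clock"],p,np.hypot(*d),np.degrees(np.arctan2(d[1],d[0])),o["contact_force"],np.degrees(np.arctan2(R[1,1],R[0,1])),o["joints"].round(2))
c=manip.camera("scene");zoom(c,185,140,160,120,4.5,"pics/s4.png");pickle.dump(c,open("s4.pkl","wb"))
c=manip.camera("top");zoom(c,192,120,160,140,4.2,"pics/t4.png");pickle.dump(c,open("t4.pkl","wb"))
```

```text
6.675 [ 0.4000252  -0.25831975  0.15243464] 0.09701905668796637 -163.39843924342617 [ 0.06480649 -0.0782692  -0.30188748] 110.1386059125028 [-0.72  0.29  1.88 -0.    0.97 -2.64]
```

View pics/s4.png

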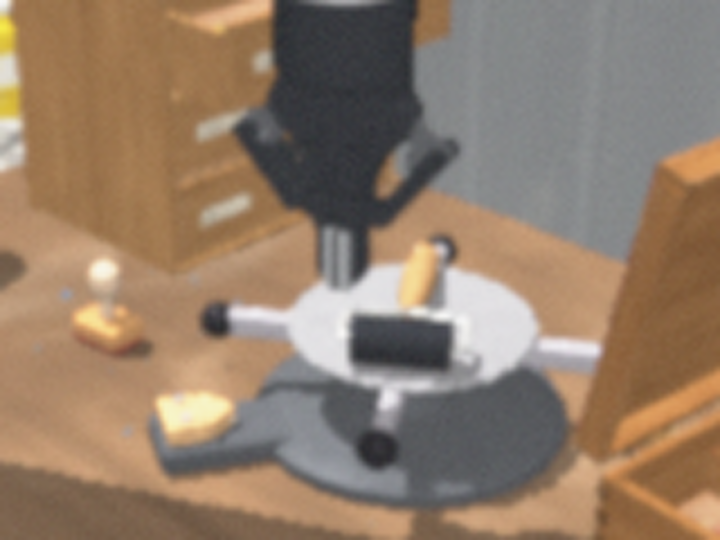

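View pics/t4.png

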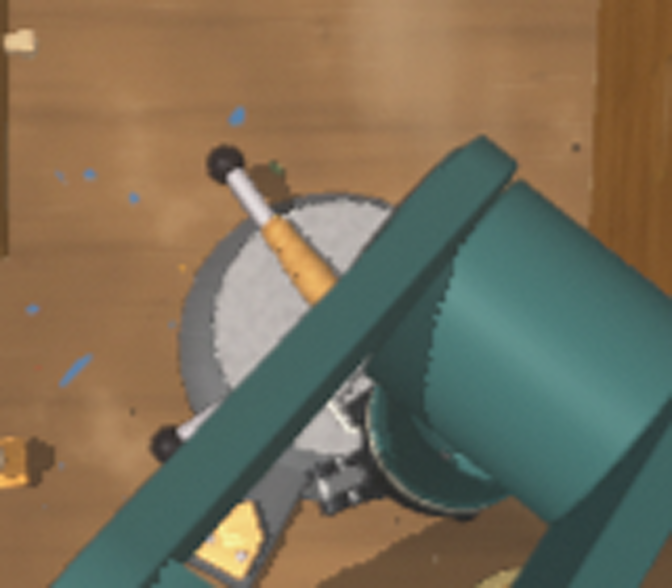

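Run:
```python
from h import *
c=pickle.load(open("t4.pkl","rb"))
for u,v in [(225,163),(170,442)]:
    q=ray(c,192+u/4.2-.4,120+v/4.2-.4,.058)[:2]-C;print(q,np.hypot(*q),np.degrees(np.arctan2(q[1],q[0])))
o,p,R=now()
F=Rn.from_rotvec([180,0,0],degrees=True).as_matrix()
for phi in(105,100):
  p2,R2=tgt(phi,z=.152);print(p2,delta(p,R,p2,R2@F))
```

```text
[0.10557573 0.06861445] 0.12591337717069373 33.02013789466829
[-0.06615882  0.10558551] 0.12460051901357 122.07084346848653
[ 0.46737691 -0.13497334  0.152     ] (array([ -1.5,  91.3, 106.5]), array([9.514e+01, 3.000e-02, 1.000e-02]))
[ 0.47580883 -0.13310403  0.152     ] (array([ -1.5,  90.2, 115.1]), array([1.0014e+02, 3.0000e-02, 1.0000e-02]))
```

carry_out([
  [0,16,1.3,9.5,0,0],
  [0,16,1.3,9.5,0,0],
  [0,16,1.3,9.5,0,0],
  [0,16,1.3,9.5,0,0],
  [0,16,1.3,9.5,0,0],
])

```text
clock: 7.4
eef_pos: [0.4027, -0.1785, 0.1492]
eef_rot: [0.169, 0.687, -0.169, 0.686]
contact_force: [0.2, -0.6, -0.3]
gripper_width: -0.001
```

carry_out([
  [0,16,1.3,9.5,0,0],
  [0,16,1.3,9.5,0,0],
  [0,16,1.3,9.5,0,0],
  [0,16,1.3,9.5,0,0],
  [0,10,1,9.5,0,0],
])

```text
clock: 8.02
eef_pos: [0.4584, -0.1319, 0.1491]
eef_rot: [0.431, 0.561, -0.431, 0.56]
contact_force: [0.6, -0.7, -0.9]
gripper_width: 0.001
```

Run:
```python
from h import *
o,p,R=now()
F=Rn.from_rotvec([180,0,0],degrees=True).as_matrix()
print(o["clock"],p)
for phi in(105,):
  p2,R2=tgt(phi,z=.06);print(p2,delta(p,R,p2,R2@F))
```

```text
8.025 [ 0.45842838 -0.13188584  0.14911572]
[ 0.46737691 -0.13497334  0.06      ] (array([89.1,  8. ,  5.4]), array([-0.14, -0.09,  0.11]))
```

carry_out([
  [0,8,5,0,0,0],
  [30,0,0,0,0,0],
  [30,0,0,0,0,0],
  [20,0,0,0,0,0],
  [9,0,0,0,0,0],
])

```text
clock: 8.65
eef_pos: [0.4668, -0.1354, 0.0598]
eef_rot: [0.429, 0.563, -0.429, 0.561]
contact_force: [0.1, 0.5, -0.2]
gripper_width: -0.003
```

Run:
```python
from h import *
from bench import manip
o,p,R=now();d=p[:2]-C;print(o["clock"],p,np.hypot(*d),np.degrees(np.arctan2(d[1],d[0])),o["contact_force"])
c=manip.camera("scene");zoom(c,185,140,160,120,4.5,"pics/s5.png")
```

```text
8.65 [ 0.46676888 -0.13538121  0.05976669] 0.0987658338385288 105.40195239729479 [ 0.08146328  0.47845064 -0.20013463]
```

View pics/s5.png

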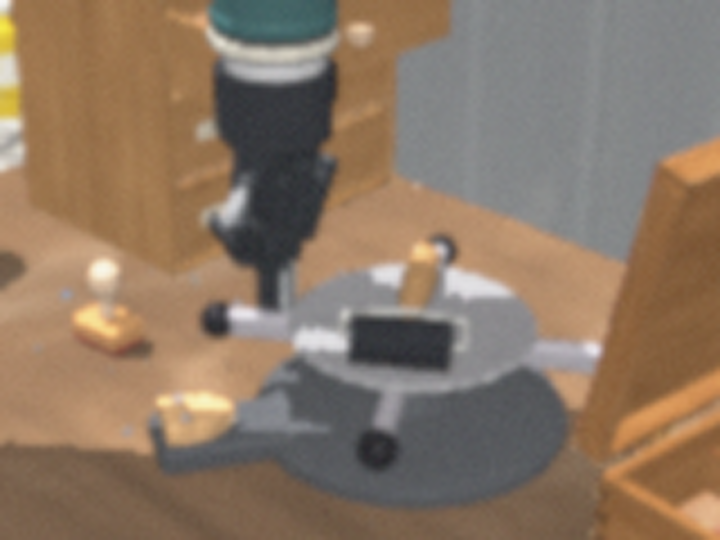

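The finger stands behind the spoke, inside the ball and clear of the slab. Next is the second push of about 90°.

carry_out([
  [0,-3.4,0.1,-2,0,0],
  [0,-3.4,0.1,-2,0,0],
  [0,-3.4,0.1,-2,0,0],
  [0,-3.4,0.1,-2,0,0],
  [0,-5.1,0.15,-3,0,0],
])

```text
clock: 9.32
eef_pos: [0.4509, -0.1425, 0.0619]
eef_rot: [0.373, 0.6, -0.373, 0.601]
contact_force: [0.3, 1.4, 0.2]
gripper_width: 0.002
```

carry_out([
  [0,-6.9,0.2,-4,0,0],
  [0,-6.9,0.2,-4,0,0],
  [0,-6.9,0.2,-4,0,0],
  [0,-6.9,0.2,-4,0,0],
  [0,-6.9,0.2,-4,0,0],
])

```text
clock: 9.95
eef_pos: [0.4226, -0.1626, 0.0619]
eef_rot: [0.263, 0.656, -0.263, 0.657]
contact_force: [-0.4, 0.5, -0.2]
gripper_width: -0.004
```

carry_out([
  [0,-6.9,0.2,-4,0,0],
  [0,-6.9,0.2,-4,0,0],
  [0,-6.9,0.2,-4,0,0],
  [0,-6.9,0.2,-4,0,0],
  [0,-6.9,0.2,-4,0,0],
])

```text
clock: 10.58
eef_pos: [0.4032, -0.1911, 0.0619]
eef_rot: [0.145, 0.692, -0.145, 0.692]
contact_force: [0.1, 0.2, 1.4]
gripper_width: 0.001
```

Run:
```python
from h import *
o,p,R=now();d=p[:2]-C;print(o["clock"],p,np.hypot(*d),np.degrees(np.arctan2(d[1],d[0])),o["contact_force"],np.degrees(np.arctan2(R[1,1],R[0,1])))
```

```text
10.575 [ 0.40318121 -0.19106592  0.06185368] 0.09813439159609785 156.24312476534817 [0.05608484 0.16731871 1.44262423] 66.36956516456459
```

carry_out([
  [0,-6.9,0.2,-4,0,0],
  [0,-6.9,0.2,-4,0,0],
  [0,-6.9,0.2,-4,0,0],
  [0,-6.9,0.2,-4,0,0],
  [0,-6.9,0.2,-4,0,0],
])

```text
clock: 11.2
eef_pos: [0.3948, -0.2244, 0.0619]
eef_rot: [0.022, 0.707, -0.022, 0.707]
contact_force: [-0.6, 0.3, 0.1]
gripper_width: -0.002
```

carry_out([
  [0,-6.9,0.2,-4,0,0],
  [0,-6.9,0.2,-4,0,0],
  [0,-6.9,0.2,-4,0,0],
  [0,-6.9,0.2,-4,0,0],
  [0,-5.1,0.2,-3,0,0],
])

```text
clock: 11.82
eef_pos: [0.398, -0.257, 0.0619]
eef_rot: [-0.095, 0.701, 0.094, 0.701]
contact_force: [-1.1, -0.0, 1.1]
gripper_width: -0.001
```

carry_out([
  [0,-3.4,0.1,-2,0,0],
  [0,6,0,0,0,0],
  [-10,0,0,0,0,0],
  [-40,0,0,0,0,0],
  [-40,0,0,0,0,0],
])

```text
clock: 12.45
eef_pos: [0.3968, -0.2536, 0.1528]
eef_rot: [-0.105, 0.699, 0.106, 0.699]
contact_force: [0.4, -0.7, 0.5]
gripper_width: -0.002
```

carry_out([
  [0,16,1.3,9.5,0,0],
  [0,16,1.3,9.5,0,0],
  [0,16,1.3,9.5,0,0],
  [0,16,1.3,9.5,0,0],
  [0,16,1.3,9.5,0,0],
])

```text
clock: 13.08
eef_pos: [0.4058, -0.1757, 0.1521]
eef_rot: [0.187, 0.682, -0.187, 0.682]
contact_force: [-1.0, -0.8, 0.8]
gripper_width: -0.005
```

Run:
```python
from h import *
from bench import manip
o,p,R=now();d=p[:2]-C;print(o["clock"],p,np.hypot(*d),np.degrees(np.arctan2(d[1],d[0])),o["contact_force"],np.degrees(np.arctan2(R[1,1],R[0,1])))
c=manip.camera("scene");zoom(c,185,140,160,120,4.5,"pics/s6.png");pickle.dump(c,open("s6.pkl","wb"))
c=manip.camera("top");zoom(c,192,120,160,140,4.2,"pics/t6.png");pickle.dump(c,open("t6.pkl","wb"))
```

```text
13.075 [ 0.40584539 -0.17566568  0.15211384] 0.10302283855381221 147.77640820444844 [-1.02334834 -0.76046674  0.79899668] 59.33850517502973
```

View pics/s6.png

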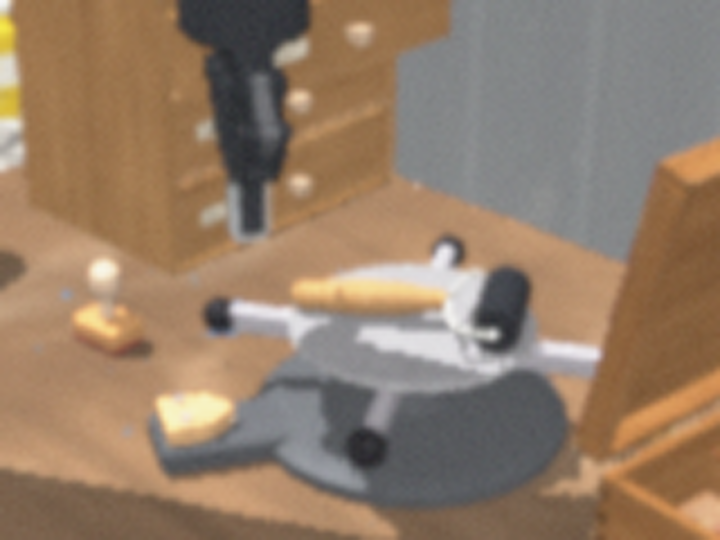

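View pics/t6.png

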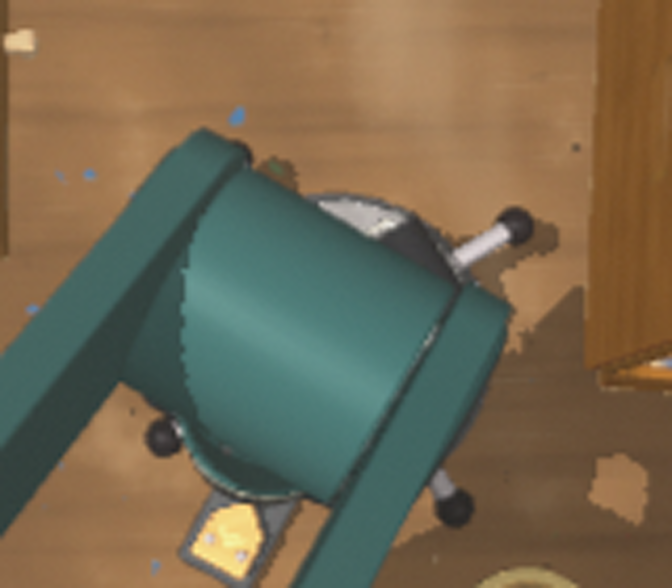

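The handle now points over the spoke whose ball is at (163,437) in the top zoom, and the whole index block is visible around (230,543). I'll measure both angles.

Run:
```python
from h import *
c=pickle.load(open("t6.pkl","rb"))
zoom(c,226,228,45,35,16,"pics/blk.png")
for u,v in [(163,437),(515,226),(456,506)]:
    q=ray(c,192+u/4.2-.4,120+v/4.2-.4,.058)[:2]-C;print(q,np.hypot(*q),np.degrees(np.arctan2(q[1],q[0])))
hsv=cv2.cvtColor(c["image"],cv2.COLOR_RGB2HSV)
m=cv2.inRange(hsv,(8,90,185),(30,255,255));m[:225]=0;m[:,:225]=0;m[:,275:]=0
m=cv2.morphologyEx(m,cv2.MORPH_CLOSE,np.ones((3,3)))
n,l,st,ce=cv2.connectedComponentsWithStats(m);i=1+np.argmax(st[1:,4]);print(st[i])
q=ray(c,*ce[i],.031)[:2]-C;print("block",q,np.hypot(*q),np.degrees(np.arctan2(q[1],q[0])))
v,u=np.where(l==i);P=np.array([ray(c,a,b,.031)[:2] for a,b in zip(u,v)])
w,V=np.linalg.eigh(np.cov(P.T));print(np.degrees(np.arctan2(V[1],V[0])),w)
```

```text
[-0.06306325  0.10970033] 0.12653512266484668 119.89323484777475
[ 0.06187179 -0.10833163] 0.12475520045136845 -60.26787878156541
[-0.10845006 -0.06341529] 0.12563007332271978 -149.68338675535284
[238 240  16  18 194]
block [-0.12288771  0.07119703] 0.1420225517458 149.91343183142206
[-114.03264722  155.96735278] [8.96939745e-05 1.18995077e-04]
```

View pics/blk.png

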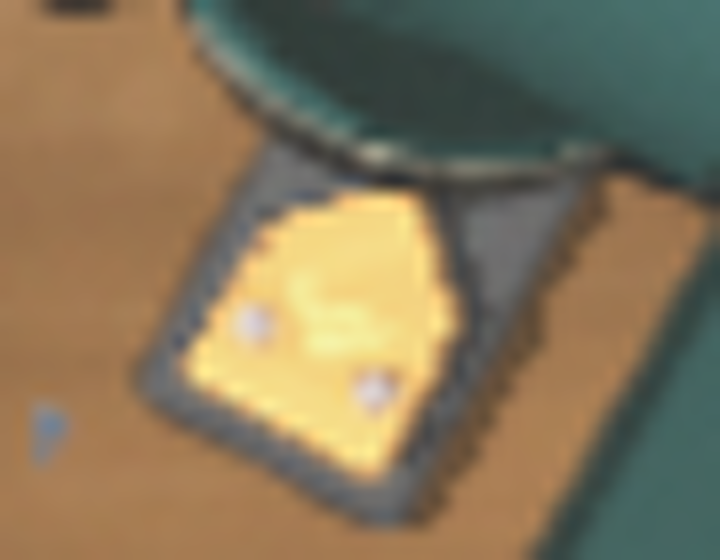

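Run:
```python
from h import *
c=pickle.load(open("t6.pkl","rb"))
f=lambda u,v,z:ray(c,226+(u+.5)/16-.5,228+(v+.5)/16-.5,z)[:2]
az=lambda d:np.degrees(np.arctan2(d[1],d[0]))
a,b=f(252,323,.032),f(375,388,.032);print("screws mid",az((a+b)/2-C),"perp",az(a-b)+90)
a1,a2=f(142,385,.018),f(265,140,.018);b1,b2=f(408,520,.018),f(590,180,.018)
print("edges",az(a1-a2),az(b1-b2),"end mid",az((a1+b1)/2-C),"endperp",az(a1-b1)+90)
c0=pickle.load(open("top0.pkl","rb"))
g=cv2.cvtColor(c0["image"],cv2.COLOR_RGB2HSV)
```

```text
screws mid 149.7784473822467 perp 150.86116053968107
edges 151.99406139104673 150.009593813283 end mid 150.3802464888733 endperp 151.86185028339355
```

carry_out([
  [0,16.5,1.4,9.5,0,0],
  [0,16.5,1.4,9.5,0,0],
  [0,16.5,1.4,9.5,0,0],
  [0,16.5,1.4,9.5,0,0],
  [0,16.5,1.4,9.5,0,0],
])

```text
clock: 13.8
eef_pos: [0.4715, -0.1294, 0.1518]
eef_rot: [0.444, 0.55, -0.445, 0.55]
contact_force: [-0.1, -0.4, -0.8]
gripper_width: 0.002
```

Run:
```python
from h import *
o,p,R=now()
F=Rn.from_rotvec([180,0,0],degrees=True).as_matrix()
p2,R2=tgt(102,z=.06);print(p,p2,delta(p,R,p2,R2@F))
```

```text
[ 0.47148613 -0.12942049  0.15177872] [ 0.47241674 -0.13376339  0.06      ] (array([91.8, -0. ,  4.4]), array([0.11, 0.03, 0.  ]))
```

carry_out([
  [2,0,3.5,0,0,0],
  [30,0,0,0,0,0],
  [30,0,0,0,0,0],
  [20,0,0,0,0,0],
  [9,0,0,0,0,0],
])

```text
clock: 14.42
eef_pos: [0.4706, -0.133, 0.0594]
eef_rot: [0.443, 0.552, -0.443, 0.55]
contact_force: [0.3, -0.1, 0.6]
gripper_width: -0.002
```

carry_out([
  [0,-3.4,0.1,-2,0,0],
  [0,-3.4,0.1,-2,0,0],
  [0,-3.4,0.1,-2,0,0],
  [0,-3.4,0.1,-2,0,0],
  [0,-5.1,0.1,-3,0,0],
])

```text
clock: 15.05
eef_pos: [0.4543, -0.139, 0.061]
eef_rot: [0.388, 0.591, -0.388, 0.592]
contact_force: [0.7, 0.4, 0.3]
gripper_width: 0.002
```

carry_out([
  [0,-6.9,0.2,-4,0,0],
  [0,-6.9,0.2,-4,0,0],
  [0,-6.9,0.2,-4,0,0],
  [0,-6.9,0.2,-4,0,0],
  [0,-3.4,0.1,-2,0,0],
])

```text
clock: 15.68
eef_pos: [0.4276, -0.1553, 0.0609]
eef_rot: [0.291, 0.644, -0.291, 0.645]
contact_force: [-0.3, 0.1, -0.3]
gripper_width: -0.001
```

Run:
```python
from h import *
from bench import manip
o,p,R=now();d=p[:2]-C;print(o["clock"],p,np.hypot(*d),np.degrees(np.arctan2(d[1],d[0])),o["contact_force"],np.degrees(np.arctan2(R[1,1],R[0,1])))
c=manip.camera("scene");zoom(c,185,140,160,120,4.5,"pics/s7.png")
c=manip.camera("top");zoom(c,192,120,160,140,4.2,"pics/t7.png");pickle.dump(c,open("t7.pkl","wb"))
```

```text
15.675 [ 0.42760155 -0.15534391  0.0608937 ] 0.09970173615057461 130.99103811669798 [-0.3162523   0.09926332 -0.29656632] 41.429078319592314
```

View pics/s7.png

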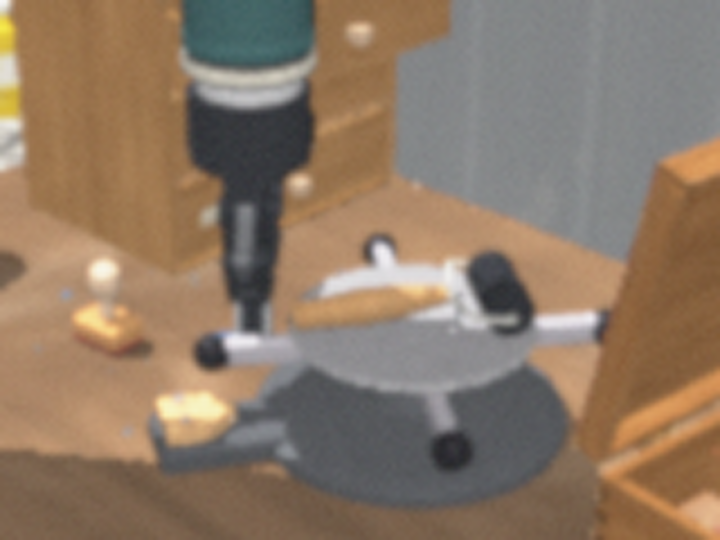

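View pics/t7.png

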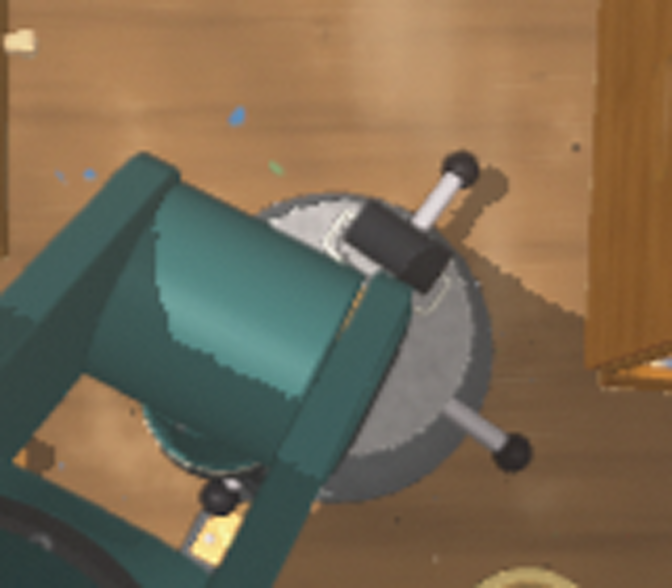

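```bash
cat > m.py <<'E'
from h import *
def balls(c,L,s=4.2,x0=192,y0=120):
    for u,v in L:
        q=ray(c,x0+(u+.5)/s-.5,y0+(v+.5)/s-.5,.058)[:2]-C;a=np.degrees(np.arctan2(q[1],q[0]));print(round(np.hypot(*q)*1e3,1),a,(a-150.)%90)
E
python3 - <<'E'
from m import *
balls(pickle.load(open("t7.pkl","rb")),[(460,169),(511,452),(218,495)])
E
```

```text
124.8 -37.71935018518879 82.28064981481123
124.8 -128.19241854600628 81.80758145399375
125.4 141.72427783110345 81.72427783110345
```

The handle spoke is at 141.9° and the target is about 150.1°. I'll go in small steps.

carry_out([
  [0,-2.6,0,-1.5,0,0],
  [0,-2.6,0,-1.5,0,0],
  [0,-2.6,0,-1.5,0,0],
  [0,-1.7,0,-1,0,0],
  [0,-0.9,0,-0.5,0,0],
])

```text
clock: 16.4
eef_pos: [0.4205, -0.1621, 0.0603]
eef_rot: [0.258, 0.658, -0.258, 0.658]
contact_force: [0.7, 0.1, 0.6]
gripper_width: -0.001
```

carry_out([
  [0,-0.9,0,-0.5,0,0],
  [0,0,0,0,0,0],
])

```text
clock: 16.65
eef_pos: [0.4197, -0.1627, 0.0603]
eef_rot: [0.255, 0.659, -0.255, 0.659]
contact_force: [0.0, 0.3, 0.2]
gripper_width: -0.002
```

Run:
```python
from h import *
from bench import manip
o,p,R=now();d=p[:2]-C;print(o["clock"],p,np.hypot(*d),np.degrees(np.arctan2(d[1],d[0])),o["contact_force"],np.degrees(np.arctan2(R[1,1],R[0,1])))
c=manip.camera("top");zoom(c,192,120,160,140,4.2,"pics/t8.png");pickle.dump(c,open("t8.pkl","wb"))
```

```text
16.65 [ 0.41971393 -0.16265893  0.06027069] 0.0999341640887034 137.16743236118484 [0.01044725 0.32853356 0.20996565] 47.656496570782245
```

View pics/t8.png

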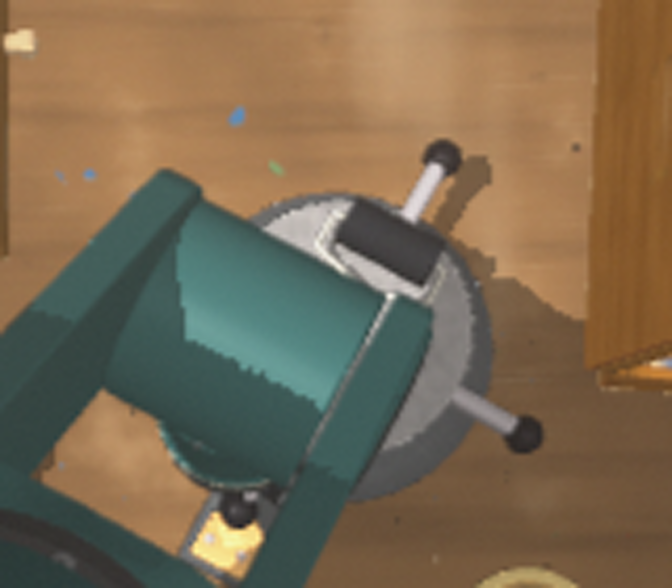

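Run:
```python
from m import *
balls(pickle.load(open("t8.pkl","rb")),[(442,157),(523,434),(239,511)])
```

```text
125.2 -31.596213059732438 88.40378694026757
125.0 -122.13208008152918 87.86791991847082
126.5 148.82134355653497 88.82134355653497
```

carry_out([
  [0,6,0,0,0,0],
  [-20,2,0,0,0,0],
  [-40,0,0,0,0,0],
  [-50,0,0,0,0,0],
  [-20,0,0,0,0,0],
])

```text
clock: 17.32
eef_pos: [0.4267, -0.1571, 0.1931]
eef_rot: [0.255, 0.658, -0.256, 0.661]
contact_force: [1.2, -0.3, -0.7]
gripper_width: 0.002
```

Run:
```python
from h import *
o,p,R=now();print(p,R.round(2),(R.T@(np.array([.40,.10,p[2]])-p)*1e3).round(1))
```

```text
[ 0.42666574 -0.15707175  0.1930538 ] [[ 0.    0.67  0.74]
 [-0.    0.74 -0.67]
 [-1.    0.    0.  ]] [  -0.6  172.1 -192.8]
```

carry_out([
  [-10,28.7,-32,0,0,0],
  [-10,28.7,-32,0,0,0],
  [0,28.7,-32,0,0,0],
  [0,28.7,-32,0,0,0],
  [0,28.7,-32,0,0,0],
])

```text
clock: 17.95
eef_pos: [0.4033, 0.0587, 0.2104]
eef_rot: [0.255, 0.659, -0.255, 0.659]
contact_force: [1.2, -0.4, -0.1]
gripper_width: -0.001
```

carry_out([
  [0,28.7,-32,0,0,0],
  [0,20,-25,0,0,0],
  [0,20,-25,0,0,0],
  [0,0,0,0,0,0],
])

```text
clock: 18.45
eef_pos: [0.3887, 0.1649, 0.2102]
eef_rot: [0.254, 0.66, -0.254, 0.66]
contact_force: [-0.7, -0.5, -0.7]
gripper_width: 0.002
```

Run:
```python
from h import *
from bench import manip
o,p,R=now();print(p)
c=manip.camera("top");zoom(c,212,140,120,130,4.6,"pics/t9.png");pickle.dump(c,open("t9.pkl","wb"))
c=manip.camera("scene");zoom(c,205,180,130,80,6,"pics/s9.png");pickle.dump(c,open("s9.pkl","wb"))
```

```text
[0.38873797 0.16485509 0.21024273]
```

View pics/t9.png

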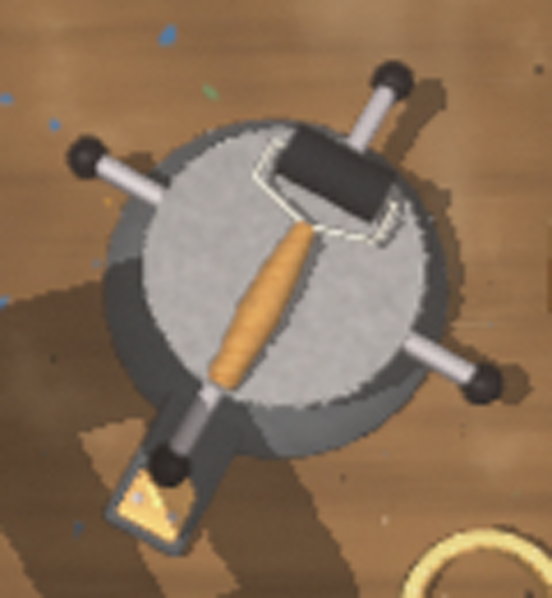

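View pics/s9.png

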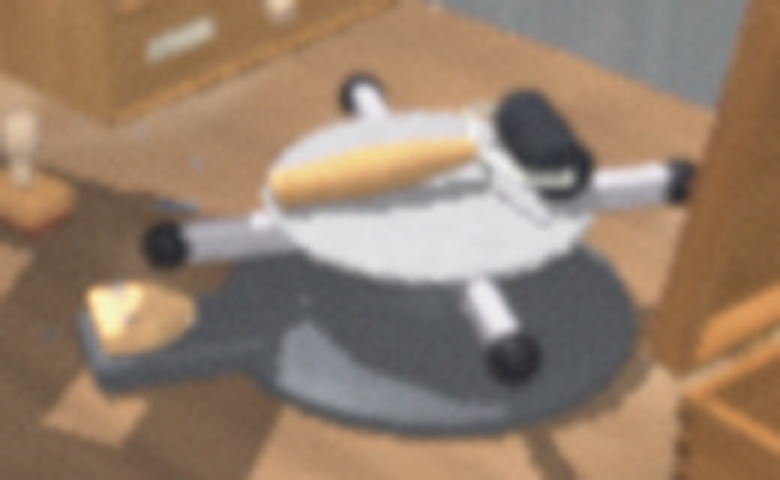

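Run:
```python
from m import *
az=lambda d:np.degrees(np.arctan2(d[1],d[0]))
for nm,L,box in [("top0.pkl",[(376,70),(78,174),(188,474),(490,366)],(225,140,320,232)),("t9.pkl",[(392,80),(87,157),(169,465),(484,382)],(225,140,320,228))]:
    c=pickle.load(open(nm,"rb"));balls(c,L,4.6,212,140)
    hsv=cv2.cvtColor(c["image"],cv2.COLOR_RGB2HSV);g=hsv[...,2]
    x0,y0,x1,y1=box
    m=cv2.inRange(hsv,(5,105,120),(25,255,255));k=np.zeros_like(m)
    cc=proj(c,[*C,.072]);cv2.circle(k,(int(cc[0]),int(cc[1])),31,255,-1);m&=k
    n,l,st,ce=cv2.connectedComponentsWithStats(m);i=1+np.argmax(st[1:,4])
    v,u=np.where(l==i);P=np.array([ray(c,a,b,.087)[:2] for a,b in zip(u,v)])
    w,V=np.linalg.eigh(np.cov(P.T));d=V[:,1];print(nm,"handle",len(P),az(d)%180,"centroid az",az(P.mean(0)-C),np.hypot(*(P.mean(0)-C)), "end",max(abs((P-C)@d)), "lateral offset mm",1e3*np.cross(d,P.mean(0)-C))
    m2=((g<75)&(hsv[...,1]<120)).astype(np.uint8)*255&k
    n,l,st,ce=cv2.connectedComponentsWithStats(m2);i=1+np.argmax(st[1:,4])
    v,u=np.where(l==i);P2=np.array([ray(c,a,b,.095)[:2] for a,b in zip(u,v)])
    w,V=np.linalg.eigh(np.cov(P2.T));print("roller",len(P2),az(V[:,1])%180,(az(V[:,1])+90)%180,"handle-roller line",az(P.mean(0)-P2.mean(0)))
```

```text
126.2 -26.727100288307465 3.2728997116925314
125.5 63.527020826025485 3.5270208260254776
125.0 153.50782684921583 3.5078268492158315
125.2 -117.10502777854524 2.8949722214547364
top0.pkl handle 266 154.7882023126868 centroid az -25.46312097120262 0.027700122602538655 end 0.07397385481638052 lateral offset mm 0.1215039486539976
roller 290 64.31786367641058 154.31786367641058 handle-roller line -25.11148690084914
125.2 -31.564303871773653 88.43569612822634
125.6 58.53767390365243 88.53767390365243
125.4 148.31679096941087 88.31679096941087
126.2 -121.42851165961241 88.57148834038759
t9.pkl handle 280 149.7907078126706 centroid az 150.53644909839906 0.029741493427560783 end 0.07653763871171618 lateral offset mm 0.38709366582215765
roller 289 63.66503961517493 153.66503961517492 handle-roller line 149.02230384007464<stdin>:11: DeprecationWarning: Arrays of 2-dimensional vectors are deprecated. Use arrays of 3-dimensional vectors instead. (deprecated in NumPy 2.0)
```

The handle reads 149–150.5° and the index about 150°, with nothing touched. I'll confirm everything is at rest and hand the job in.

Run:
```python
from m import *
from bench import manip
a=pickle.load(open("t9.pkl","rb"));c=manip.camera("top");z=pickle.load(open("top0.pkl","rb"))
print(cv2.absdiff(a["image"],c["image"])[140:260,215:335].max(), cv2.absdiff(z["image"],c["image"])[238:265,362:395].mean())
print(manip.get_obs()["contact_force"])
print(manip.close_job())
```

```text
58 2.8421249532360644
[ 0.25379642 -0.68255282 -0.37609404]
the job is handed in; nothing more can be done
None
```

I pushed the turntable counter-clockwise by about 175° with the shut fingertip, then backed the arm off and handed the job in. It took three pushes from the robot's side, each on the free part of a spoke. The clock stood at about 18.5 s, and the wrist force stayed under 2 N in every reading.

**Alignment:** In the last top view the handle's direction is 149.8° by the shape fit, and 149.0° and 150.5° by two other measures. The spokes turned by the same 175° as the handle, so the brayer rode along without slipping.

**Index direction:** The point's position on the block gives 149.8–150.4°. The edge and screw slopes were coarser and disagreed, at 150.0–152.0°. So the handle should be within about 1° of the index, or about 2° at worst.

**Checks that were weak or not made:**
- **Rest:** I compared two pictures taken just before handing in, but they differed by up to 58 grey levels in places. That could be image noise or shadow, so the comparison does not prove the table was still.
- **Brayer roller:** fitting the roller's axis alone gave 153.7°. I gave this less weight, because a dark patch showing the roller's end would skew it.
- **Loose objects:** the ink bottle's patch of the picture hardly changed. I did not measure the pot and stamp again, but the gripper stayed well above the pot and clear of the stamp.

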